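# Deburr the bore of the brass sleeve

## Robot

A 6-joint arm with a two-finger parallel gripper is mounted at the origin on the work surface. World frame = base frame: x ahead of the robot, y to its left, z up, the work surface at z = 0. Lengths are in m, angles in rad, forces in N, time in s.
With the tool pointing down it reaches from about 0.275 to 0.825 m from the base axis. Payload 4.9 kg.
Tool frame: the origin (TCP) lies on the centre line of the jaws, within the pads' length; the fingertips stand 14 mm ahead of it and the grasp point (between the pads) lies 5 mm behind it; z points along the fingers, y is the line along which they close (so a half turn about z gives the same grasp; the last joint's range is limited). The gripper opens to 85 mm and grips with 20 to 120 N. Pads are 22 mm wide; open, the fingers measure 114 mm over their backs; the gripper's body (76 mm by 85 mm) begins 54 mm behind the grasp point. The pads swing forward as they close: fully open they stand 13 mm farther back than shut.
Start: joints at [-1.286, 0.326, -0.193, 1.052, 0, 1.437], TCP at [0.224, -0.502, 0.245] pointing down, gripper open.
Joint ranges: [-2.65, 2.65], [-0.97, 1.79], [-1.3, 1.35], [-1.93, 2.1], [-1.47, 1.37], [-3.14, 3.14]. Speed limits (rad/s): [2.57, 2.57, 3.14, 3.14, 3.14, 3.14].

## Interface

Orientations are given as a unit quaternion [w, x, y, z].
In Python, from cell import r gives the robot as it stands.
- The arm moves only by the shell command python3 -m creep 'ROWS' [FORCE]. ROWS is text: rows parted by semicolons, each of 7 numbers parted by spaces: the shift along the tool's x, y, z in cm, then the turn, a rotation vector about the tool's x, y, z in rad, then the closure, from -1 (fully open) to 1 (shut), so that 0 is half open. A call has 1 to 20 rows; each row shifts and turns the commanded pose from where the row before left it, along the tool's axes as they then stand; what a row does not reach is not made up. A row lasts 1/10 s, in which the tool goes at most 50 mm and 8.59 degrees, less where a joint would pass 70% of its speed; a pose out of reach is approached as far as the arm can. A call is refused whole if a number of a shift passes 5 or a number of a turn 0.15, either way. A call with a gripper value outside its range is refused whole. The fingers move at their own pace and stop on an object; FORCE is the grip in N (left out, the last holds). Time passes only in rows, so rows that do not move let the fingers close. It gives the time, the measured TCP pose, the force, the opening and the grip force at its end, in the units of the state.
- r.state(): the state, without advancing time (a new reading comes with each control period).
- r.capture(name): name is "scene" or "top" or "wrist"; returns (picture, depth): 400x640x3 uint8, blue, green, red; 400x640 float32, m along the optical axis (not along the pixel's ray), 0 where there is no reading.
- r.calibration(name): a dict with "mtx" (3x3 intrinsics, pixels), "dist_coeffs" ([k1, k2, p1, p2, k3] as OpenCV has them; the pictures are not rectified), "world_to_cam" (4x4, takes a point from world to camera coordinates). Camera axes: x right, y up, looking along -z (the intrinsics and any distortion apply to the point x, -y, -z); pixel columns grow to the right and rows downward; lengths in m; the calibration is good to about 2 mm. A picture is of the moment at which its call begins: read the wrist's pose just before it. calibration takes no time and is no camera call; for the wrist camera it gives the pose at the moment of the call.
- r.job_done(): hands the job in; it is judged then, once.
The state is a dict: "time_s": time; "joints": joint angles; "dq": joint speeds; "joint_torque": joint torques, N m; "tool_pos": TCP position; "ee_rot": TCP orientation; "ft_force": force on the tool from outside, world axes, zero at the start; "moment": the same for the moment, N m; "width": finger opening in m; "gripper_force": force on a finger pad.
Only numpy, scipy, OpenCV 4.12 (cv2) and the standard library are available. Lean on these libraries where they do the work, as an engineer would, in place of code of your own. Each camera call takes 0.05 s, during which the arm holds its last target. There are 200 camera calls.

## Task

Take the orange-handled deburring tool out of its stand and run its spring-loaded blade in a full circle, clockwise as seen from above, round the edge of the bore of the brass sleeve: set the blade down on the bore edge at the blue mark, keep it lightly pressed on the edge all the way without pushing the spring to its stop, and lift off only when you are back at the mark. Then stand the tool back in its stand and let go. Leave the grey sleeve alone.

Things in the scene. Friction and masses are not known exactly. Their poses are not given: they have to be found in the camera images.
- deburrer: Deburring tool, 0.3 kg, upright in its stand. Origin: centre of the extended blade's flat underside; z up the tool's axis. Heights from there: steel blade disc 24 mm wide, 0-8 mm; barrel 26 mm wide, 32-60; collar 64 mm wide, 60-66; square orange handle to grip, 32 x 32 mm, faces along x and y, 66-136; cap to 142. In the stand the origin is 10 mm over the table.
- blade (a joint): How far the blade is pushed up into the tool, m: 0 extended, 0.020 at the stop; spring 1.5 N at 0, 6.5 N at the stop. With the tool upright and the blade on a surface, this is how far the tool's origin is below that surface. 5 to 12 mm is good light pressure.
- brass_sleeve: Brass sleeve, fixed on a round plywood base 164 mm wide. Origin: centre of the base's underside, on the table; z up the bore axis. Flat rim 60 mm above it, the highest part; bore 70 mm, outside 112 mm wide. The blade's centre should follow the bore edge (radius 35 mm). The blue mark is on the rim's -x side; clockwise from above come +y, +x, -y. Bore 32 mm deep.
- grey_sleeve: A sleeve of the same sizes, blue mark, base and origin as the brass one, but painted grey; a bystander, to be left alone.
- stand: Tool stand, fixed: dark wooden block 90 x 90 x 70 mm high with an upright through hole 42 mm wide in the middle. Origin: centre of its underside, on the table. The tool's blade and barrel hang in the hole, its collar rests on the top.
Not all that is in view belongs to the job. Of the things like the deburrer, leave any that is red; of the rest the larger one is meant. What is shaped like the brass_sleeve but turquoise is not meant.

How it is judged:
By the outcome, as a careful person would: the job done as asked, in the order asked, and still so for the second after the job is handed in, with the robot touching nothing.
It also fails if it takes over 61 s, if anything falls off the work surface, if the arm or the gripper's body presses on something with over 40 N, if the wrist force passes 120 N, or if a joint passes its speed limit or range.

## Working session

There is one attempt and no reset: what is moved stays moved. The work goes in short steps, Python scripts to look and compute and a shell command to move; the robot and the scene stay as the last step left them, time stands still between calls to the robot, and variables do not carry over. Pictures are saved under pics/ and viewed, at most 10 in all, crops included, and the job is handed in when it is done.

```bash
mkdir -p pics; ls; python3 - <<'E'
from cell import r
import cv2,numpy as np
for n in("scene","top"):
    p,d=r.capture(n); cv2.imwrite(f"pics/{n}0.png",p); np.savez(f"pics/{n}0.npz",p=p,d=d)
    c=r.calibration(n); print(n,np.round(c["mtx"],1).tolist(),c["dist_coeffs"],np.round(c["world_to_cam"],3).tolist())
s=r.state(); print(s)
E
```

```text
pics
scene [[415.0, 0.0, 313.7], [0.0, 415.0, 197.1], [0.0, 0.0, 1.0]] [-0.06729819  0.          0.          0.          0.        ] [[-0.79, 0.612, -0.023, 0.35], [-0.37, -0.447, 0.814, 0.111], [0.488, 0.652, 0.58, -1.236], [0.0, 0.0, 0.0, 1.0]]
top [[397.0, 0.0, 318.1], [0.0, 397.0, 197.2], [0.0, 0.0, 1.0]] [0.01572804 0.         0.         0.         0.        ] [[0.021, -1.0, 0.02, -0.059], [0.997, 0.023, 0.079, -0.435], [-0.079, 0.018, 0.997, -0.984], [0.0, 0.0, 0.0, 1.0]]
{'time_s': 0.1, 'joints': array([-1.28616498e+00,  3.26880631e-01, -1.93470316e-01,  1.05197574e+00,
        2.64937942e-05,  1.43662402e+00]), 'dq': array([-0.00014432, -0.0016413 ,  0.00385319,  0.00025322, -0.00026939,
       -0.00082932]), 'joint_torque': array([ 2.60299976e-04, -4.44239187e+01,  2.63037443e+01,  7.94882770e-03,
       -1.88226290e-04, -1.43071782e-05]), 'tool_pos': array([ 0.22356225, -0.50198635,  0.24457934]), 'ee_rot': array([-7.64012156e-04,  9.78155150e-01,  2.07874761e-01, -4.43004741e-05]), 'ft_force': array([-0.01349297,  0.23191016,  0.25585263]), 'moment': array([ 0.08494869,  0.01847385, -0.0067076 ]), 'gripper_force': 0.0, 'width': 0.08542007588408167}
```

View pics/top0.png

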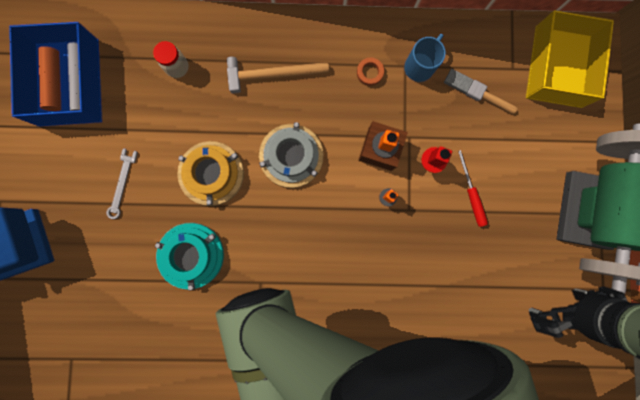

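View pics/scene0.png

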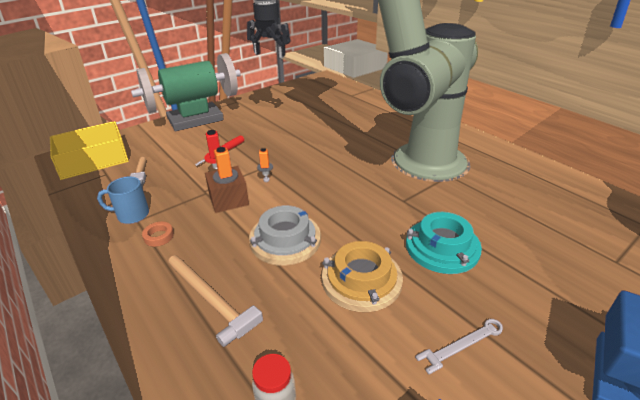

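Top view: the deburrer-like things are the orange tool in the stand at (388,140), a small orange one at (390,197) and a red one at (437,158). The target is the larger orange one in the dark block. The brass sleeve is at (209,173) with its blue mark at (205,151); the grey sleeve (291,155) and turquoise sleeve (190,256) are not wanted. The scene view agrees: tool (223,163), brass (362,265), mark (347,272).

```bash
cat > h.py <<'E'
import numpy as np, cv2
from cell import r
def ray(cal,uv):
    uv=np.asarray(uv,float).reshape(-1,1,2)
    n=cv2.undistortPoints(uv,cal["mtx"],cal["dist_coeffs"])[:,0]
    d=np.c_[n[:,0],-n[:,1],-np.ones(len(n))]
    W=cal["world_to_cam"];R=W[:3,:3]
    return -R.T@W[:3,3], d@R
def plane(cal,uv,z):
    o,d=ray(cal,uv); return o+d*((z-o[2])/d[:,2])[:,None]
def cloud(cal,depth,mask):
    v,u=np.nonzero(mask&(depth>0)); o,d=ray(cal,np.c_[u,v]); return o+d*depth[v,u][:,None],u,v
def hsv(p): return cv2.cvtColor(p,cv2.COLOR_BGR2HSV)
def circ(P):
    A=np.c_[2*P[:,:2],np.ones(len(P))]; s=np.linalg.lstsq(A,(P[:,:2]**2).sum(1),rcond=None)[0]
    return s[:2],np.sqrt(s[2]+s[:2]@s[:2])
E
python3 - <<'E'
from h import *
for n,roi,troi in(("top",(165,135,250,210),(355,115,412,172)),("scene",(318,232,408,310),(200,140,250,212))):
    z=np.load(f"pics/{n}0.npz");p,d=z["p"],z["d"];c=r.calibration(n);H=hsv(p)
    def box(b):
        m=np.zeros(d.shape,bool);m[b[1]:b[3],b[0]:b[2]]=1;return m
    br=(H[...,0]>14)&(H[...,0]<26)&(H[...,1]>150)&box(roi)
    bl=(H[...,0]>100)&(H[...,0]<130)&(H[...,1]>100)&box(roi)
    P,u,v=cloud(c,d,(br|bl)); k=(P[:,2]>.052)&(P[:,2]<.07); print(n,"rim n",k.sum(),"z",np.median(P[k,2]))
    for nm,f in(("outer",cv2.RETR_EXTERNAL),):
        m=np.zeros(d.shape,np.uint8);m[v[k],u[k]]=255
        cs,_=cv2.findContours(m,cv2.RETR_CCOMP,cv2.CHAIN_APPROX_NONE)
        for q in cs:
            if len(q)>40: print("  contour",len(q),circ(plane(c,q[:,0],.06)))
    P,u,v=cloud(c,d,bl);print("  mark",bl.sum(),np.round(P.mean(0),4),"plane",np.round(plane(c,[[u.mean(),v.mean()]],.06),4))
    og=(H[...,0]>4)&(H[...,0]<16)&(H[...,1]>200)&(H[...,2]>150)&box(troi)
    P,u,v=cloud(c,d,og);k=P[:,2]>.138;print("  orange",len(P),"z range",P[:,2].min(),P[:,2].max(),"mean",P.mean(0), u.mean(),v.mean())
    P,u,v=cloud(c,d,box(troi)); 
    k=(P[:,2]>.143)&(P[:,2]<.165);print("  cap",k.sum(),np.round(P[k].mean(0),4),np.ptp(P[k],0))
    k=(P[:,2]>.064)&(P[:,2]<.072);print("  block",k.sum(),cv2.minAreaRect(P[k,:2].astype(np.float32)*1000))
    b=troi;cv2.imwrite(f"pics/crop_{n}.png",cv2.resize(p[b[1]-15:b[3]+45,b[0]-20:b[2]+40],None,fx=5,fy=5))
a=cv2.imread("pics/crop_top.png");b=cv2.imread("pics/crop_scene.png");print(a.shape,b.shape)
E
```

```text
top rim n 1040 z 0.058937131962693845
  contour 141 (array([0.48865489, 0.2239075 ]), np.float64(0.053976810039691854))
  contour 83 (array([0.49034209, 0.22422626]), np.float64(0.035411060746404655))
  mark 23 [0.5396 0.2291 0.0594] plane [[0.5395 0.229  0.06  ]]
  orange 143 z range 0.06773416515403474 0.15302490830075055 mean [ 0.564638   -0.20210716  0.13117891] 387.6923076923077 138.32867132867133
  cap 168 [ 0.5623 -0.2069  0.1477] [0.03615173 0.03399381 0.01094014]
  block 768 ((565.6373901367188, -207.21238708496094), (89.99955749511719, 90.60938262939453), 73.26386260986328)
scene rim n 1120 z 0.060269362449750064
  contour 238 (array([0.49579948, 0.22801253]), np.float64(0.04846904739436048))
  mark 53 [0.5437 0.2279 0.0577] plane [[0.5452 0.2295 0.06  ]]
  orange 15 z range 0.012554197883544282 0.13525097369210753 mean [ 0.57152055 -0.21595549  0.10195394] 219.4 165.86666666666667
  cap 96 [ 0.567  -0.2014  0.1482] [0.03523875 0.03443369 0.01045772]
  block 505 ((553.0468139648438, -257.927978515625), (203.34188842773438, 88.45010375976562), 73.38838195800781)
(585, 585, 3) (660, 550, 3)
```

View pics/crop_top.png

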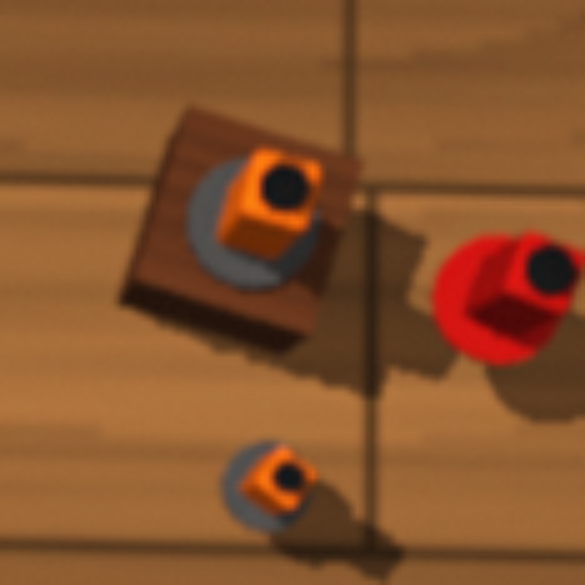

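The crop confirms the choice: the larger orange handle (crop 270,205) stands in the dark block. The small one at (268,485) and the red one at (500,295) are not it. Moving above the stand.

```bash
python3 -m creep '1.5 -0.5 -0.5 0 0 0 -1;3.6 -1.1 -0.5 0 0 0 -1;3.6 -1.1 -0.5 0 0 0 -1;3.6 -1.1 0 0 0 0 -1;3.6 -1.1 0 0 0 0 -1;3.6 -1.1 0 0 0 0 -1;3.6 -1.1 0 0 0 0 -1;3.6 -1.1 0 0 0 0 -1;3.6 -1.1 0 0 0 0 -1;3.6 -1.1 0 0 0 0 -1;2 -0.8 0 0 0 0 -1;0 0 0 0 0 0 -1;0 0 0 0 0 0 -1' 60
python3 - <<'E'
from h import *
c=r.calibration("wrist");p,d=r.capture("wrist");cv2.imwrite("pics/w1.png",p);np.savez("pics/w1.npz",p=p,d=d,W=c["world_to_cam"])
W=c["world_to_cam"];print(-W[:3,:3].T@W[:3,3],r.state()["tool_pos"],r.state()["ee_rot"],r.state()["joints"])
P,u,v=cloud(c,d,np.ones(d.shape,bool)); H=hsv(p)[v,u]
k=(P[:,2]>.143)&(P[:,2]<.16)&(np.hypot(P[:,0]-.565,P[:,1]+.206)<.04);print("cap",k.sum(),P[k].mean(0),cv2.minAreaRect(P[k,:2].astype(np.float32)*1000))
k=(P[:,2]>.062)&(P[:,2]<.072)&(np.hypot(P[:,0]-.565,P[:,1]+.206)<.075);print("block",k.sum(),cv2.minAreaRect(P[k,:2].astype(np.float32)*1000))
E
```

```text
time_s: 1.4
tool_pos: [0.5061, -0.2532, 0.2603]
ee_rot: [-0.0, 0.978, 0.209, -0.0]
ft_force: [0.1, -0.6, 0.2]
width: 0.0856
gripper_force: 0.0
[ 0.57680611 -0.2222432   0.38831778] [ 0.50575568 -0.25386603  0.26027799] [-5.87923434e-05  9.78121806e-01  2.08032807e-01 -2.83311523e-04] [-5.95469780e-01  3.46933513e-01 -1.23586027e-01  1.10075427e+00
 -3.26955795e-04  2.12699627e+00]
cap 2135 [ 0.5644632  -0.20866762  0.14807276] ((564.2229614257812, -208.65670776367188), (31.472606658935547, 31.45319938659668), 75.13155364990234)
block 6734 ((566.6444702148438, -207.6190948486328), (91.0314712524414, 90.86787414550781), 73.89273834228516)
```

View pics/w1.png

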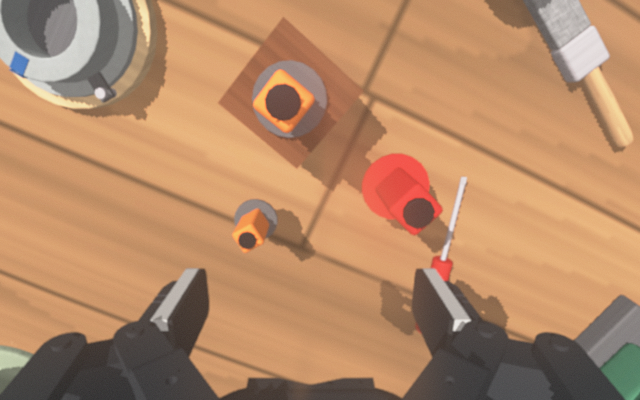

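The wrist view shows the handle top at (283,100), 31.5 mm square at z 0.148, as expected; its yaw is 75° (mod 90). Next I turn 51° and centre over it.

```bash
python3 -m creep '0 0 0 0 0 -0.149 -1;0 0 0 0 0 -0.149 -1;0 0 0 0 0 -0.149 -1;0 0 0 0 0 -0.149 -1;0 0 0 0 0 -0.149 -1;0 0 0 0 0 -0.147 -1;2.9 2.2 0 0 0 0 -1;3 2.3 0 0 0 0 -1;0 0 0 0 0 0 -1;0 0 0 0 0 0 -1'
python3 - <<'E'
from h import *
c=r.calibration("wrist");p,d=r.capture("wrist")
s=r.state();print(s["tool_pos"],s["ee_rot"])
P,u,v=cloud(c,d,np.ones(d.shape,bool))
k=(P[:,2]>.143)&(P[:,2]<.16)&(np.hypot(P[:,0]-.565,P[:,1]+.206)<.035);print("cap",k.sum(),u[k].mean(),v[k].mean(),cv2.minAreaRect(P[k,:2].astype(np.float32)*1000))
k=(P[:,2]>.062)&(P[:,2]<.072)&(np.hypot(P[:,0]-.565,P[:,1]+.206)<.075);print("block",k.sum(),cv2.minAreaRect(P[k,:2].astype(np.float32)*1000))
E
```

```text
time_s: 2.45
tool_pos: [0.5642, -0.2092, 0.2601]
ee_rot: [-0.0, 0.793, 0.609, -0.0]
ft_force: [-0.0, -0.7, 0.1]
width: 0.0851
gripper_force: 0.0
[ 0.56378863 -0.20950217  0.2601271 ] [-2.52913543e-04  7.93162578e-01  6.09009734e-01 -4.52296433e-04]
cap 1708 309.61475409836066 201.68618266978922 ((564.1998901367188, -208.18711853027344), (31.186702728271484, 31.28331184387207), 74.53677368164062)
block 5188 ((566.7899780273438, -207.9659423828125), (90.91121673583984, 90.46337890625), 73.46260070800781)
```

```bash
python3 -m creep '0.1 0 2 0 0 0 -1;0 0 3 0 0 0 -1;0 0 3 0 0 0 -1;0 0 3 0 0 0 -1;0 0 2 0 0 0 -1;0 0 2 0 0 0 -1;0 0 0 0 0 0 -1;0 0 0 0 0 0 1;0 0 0 0 0 0 1;0 0 0 0 0 0 1;0 0 0 0 0 0 1;0 0 0 0 0 0 1;0 0 0 0 0 0 1;0 0 0 0 0 0 1;0 0 0 0 0 0 1' 60
```

```text
time_s: 4.0
tool_pos: [0.5655, -0.2082, 0.1116]
ee_rot: [0.001, 0.793, 0.609, 0.0]
ft_force: [-1.3, -0.5, 6.0]
width: 0.0312
gripper_force: 61.0
```

```bash
python3 -m creep '0 0 -0.5 0 0 0 1;0 0 -1.5 0 0 0 1;0 0 -2.5 0 0 0 1;0 0 -3 0 0 0 1;0 0 -3 0 0 0 1;0 0 -3 0 0 0 1;0 0 -2 0 0 0 1;1 -0.5 -0.5 0 0 0 1;2.5 -1.3 0 0 0 0 1;3.5 -1.8 0 0 0 0 1;3.5 -1.8 0 0 0 0 1;3.5 -1.8 0 0 0 0 1;3.5 -1.8 0 0 0 0 1;3.5 -1.8 0 0 0 0 1;3.5 -1.7 0 0 0 0 1;2.5 -1.3 0 0 0 0 1;1 -0.5 0 0 0 0 1;0 0 0 0 0 0 1;0 0 0 0 0 0 1;0 0 0 0 0 0 1'
python3 - <<'E'
from h import *
c=r.calibration("wrist");p,d=r.capture("wrist");cv2.imwrite("pics/w2.png",p);np.savez("pics/w2.npz",p=p,d=d)
s=r.state();print(s["tool_pos"],s["ee_rot"],s["joints"])
H=hsv(p);br=((H[...,0]>14)&(H[...,0]<28)&(H[...,1]>120))|((H[...,0]>100)&(H[...,0]<130)&(H[...,1]>100))
P,u,v=cloud(c,d,np.ones(d.shape,bool))
k=(P[:,2]>.052)&(P[:,2]<.068)&(np.hypot(P[:,0]-.49,P[:,1]-.224)<.075);print("rim",k.sum(),np.median(P[k,2]))
m=np.zeros(d.shape,np.uint8);m[v[k],u[k]]=255
cs,_=cv2.findContours(m,cv2.RETR_CCOMP,cv2.CHAIN_APPROX_NONE)
for q in cs:
    if len(q)>60: print(len(q),circ(plane(c,q[:,0],.06)))
bl=(H[...,0]>100)&(H[...,0]<130)&(H[...,1]>100)&(m>0);vv,uu=np.nonzero(bl);print("mark",len(uu),uu.mean(),vv.mean(),plane(c,[[uu.mean(),vv.mean()]],.06))
E
```

```text
time_s: 6.0
tool_pos: [0.499, 0.0985, 0.2699]
ee_rot: [0.0, 0.793, 0.609, -0.0]
ft_force: [0.7, 0.5, -3.8]
width: 0.0311
gripper_force: 60.2
[0.49903484 0.09849554 0.27002593] [ 4.59027569e-05  7.93350361e-01  6.08765268e-01 -2.24670828e-04] [ 4.98548639e-02  2.33842363e-01 -2.54544266e-01  1.08272718e+00
 -3.30967131e-04  1.88244091e+00]
rim 6356 0.05944345428249148
369 (array([0.49096926, 0.21821018]), np.float64(0.05189445764361835))
231 (array([0.49256563, 0.22261768]), np.float64(0.03441283859507294))
mark 0 nan nan [[nan nan nan]]<stdin>:11: RuntimeWarning: Mean of empty slice.
  ret = ret.dtype.type(ret / rcount)
```

View pics/w2.png

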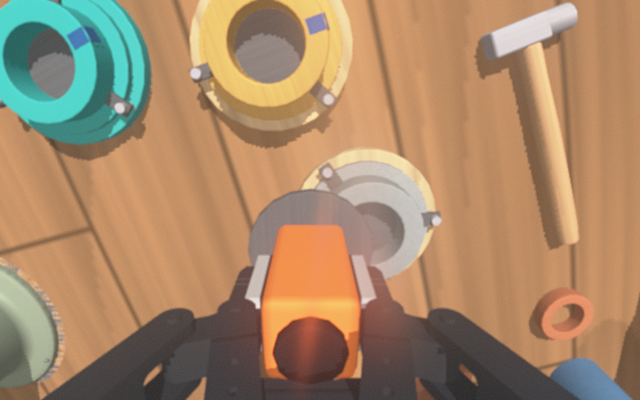

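The wrist view holds the tool straight (handle at 310,290), with the brass rim at (270,45) and its mark at (317,23). The rim is cut off at the top edge, so I move 4 cm closer for a better look.

```bash
python3 -m creep '1 0 0 0 0 0 1;2 0 0 0 0 0 1;1 0 0 0 0 0 1;0 0 0 0 0 0 1;0 0 0 0 0 0 1'
cat > m.py <<'E'
from h import *
import sys
c=r.calibration("wrist");p,d=r.capture("wrist");cv2.imwrite(f"pics/{sys.argv[1]}.png",p);np.savez(f"pics/{sys.argv[1]}.npz",p=p,d=d)
s=r.state();print(s["tool_pos"],s["ee_rot"])
H=hsv(p);P,u,v=cloud(c,d,np.ones(d.shape,bool))
k=(P[:,2]>.052)&(P[:,2]<.068)&(np.hypot(P[:,0]-.49,P[:,1]-.224)<.075);print("rim",k.sum(),np.median(P[k,2]))
m=np.zeros(d.shape,np.uint8);m[v[k],u[k]]=255
for q in cv2.findContours(m,cv2.RETR_CCOMP,cv2.CHAIN_APPROX_NONE)[0]:
    if len(q)>60:
        Q=plane(c,q[:,0],.06)
        for _ in range(4):
            ce,ra=circ(Q); Q=Q[abs(np.hypot(*(Q[:,:2]-ce).T)-ra)<.0025]
        print(len(q),len(Q),ce,ra,q[:,0].min(0),q[:,0].max(0))
b=p.astype(int);bl=(b[...,0]>b[...,2]+25)&(m>0);vv,uu=np.nonzero(bl)
M=plane(c,[[uu.mean(),vv.mean()]],.06)[0];print("mark",len(uu),uu.mean(),vv.mean(),M)
E
python3 m.py w3
```

```text
time_s: 6.55
tool_pos: [0.509, 0.1381, 0.2701]
ee_rot: [0.0, 0.793, 0.61, -0.0]
ft_force: [-0.6, 0.4, -2.3]
width: 0.0314
gripper_force: 60.2
[0.5089223  0.13788949 0.27012462] [ 6.70338582e-05  7.92844505e-01  6.09423878e-01 -3.52774217e-04]
rim 7483 0.05945518458334742
353 353 [0.49251065 0.22380009] 0.05511129813153433 [208  24] [329 150]
223 223 [0.4927353  0.22372389] 0.03457977489321618 [229  50] [307 128]
mark 191 315.5497382198953 72.6544502617801 [0.53784144 0.22722948 0.06      ]
```

```bash
python3 - <<'E'
from h import *
c=r.calibration("wrist");z=np.load("pics/w3.npz");p,d=z["p"],z["d"];s=r.state()
P,u,v=cloud(c,d,np.ones(d.shape,bool));H=hsv(p)[v,u]
from scipy.spatial.transform import Rotation as R
q=s["ee_rot"];T=R.from_quat([q[1],q[2],q[3],q[0]]);L=T.inv().apply(P-s["tool_pos"])*1000
og=(H[:,0]<16)&(H[:,1]>150)&(abs(L[:,0])<40)&(abs(L[:,1])<25)
dark=(p[v,u].max(1)<50)&(abs(L[:,0])<25)&(abs(L[:,1])<20)&(L[:,2]<-30)
for n,k in(("orange",og),("cap",dark)):
    print(n,k.sum(),np.percentile(L[k],[2,50,98],axis=0).round(1).tolist(), (u[k].mean(),v[k].mean()))
k=og&(L[:,2]<-30);print("handle top",k.sum(),np.percentile(L[k],[1,50,99],axis=0).round(1).tolist())
for a in(0,4,8,12,16,20,24): # front-face profile
    k=og&(abs(L[:,2]+30-3*a)<5);print(-30+3*a,k.sum(),np.round(L[k].max(0),1) if k.sum() else '',np.round(np.median(L[k],0),1) if k.sum() else '')
# collar
k=(L[:,2]>30)&(L[:,2]<42)&(abs(L[:,0])<45)&(abs(L[:,1])<45);print("collar",k.sum(),np.percentile(L[k],[1,50,99],axis=0).round(1).tolist())
E
```

```text
orange 8251 [[-11.6, -15.0, -39.8], [15.2, 0.2, -20.8], [16.0, 15.4, 27.8]] (np.float64(310.03308689855777), np.float64(286.76669494606716))Traceback (most recent call last):
  File "<stdin>", line 9, in <module>
    return _quantile_unchecked(
        a, q, axis, out, overwrite_input, method, keepdims, weights)
    return _ureduce(a,
                    func=_quantile_ureduce_func,
    ...<5 lines>...
                    overwrite_input=overwrite_input,
                    method=method)
    r = func(a, **kwargs)
    result = _quantile(arr,
                       quantiles=q,
    ...<2 lines>...
                       out=out,
                       weights=wgt)
    slices_having_nans = np.isnan(arr[-1, ...])
                                  ~~~^^^^^^^^^
IndexError: index -1 is out of bounds for axis 0 with size 0
```

Handle centred in the jaws (y 0.2 mm, x -0.5 mm), sleeve centre (0.4926, 0.2238), mark at about 5° yaw. Moving above the mark.

```bash
python3 -m creep '1.1 0 0 0 0 0 1;2 -0.1 0 0 0 0 1;2 -0.1 0 0 0 0 1;2 -0.1 0 0 0 0 1;1.5 -0.1 0 0 0 0 1;0.5 -0.1 0 0 0 0 1;0 0 2 0 0 0 1;0 0 2 0 0 0 1;0 0 2 0 0 0 1;0 0 2 0 0 0 1;0 0 1 0 0 0 1;0 0 0 0 0 0 1;0 0 0 0 0 0 1;0 0 0 0 0 0 1'
cat > f.py <<'E'
from h import *
import sys
p,d=r.capture("scene");cv2.imwrite(f"pics/{sys.argv[1]}.png",cv2.resize(p[150:320,270:450],None,fx=3.3,fy=3.3,interpolation=cv2.INTER_CUBIC))
F=[]
for _ in range(4):
    r.capture("top");s=r.state();F.append(s["ft_force"])
print(np.mean(F,0).round(2),np.std(F,0).round(2),s["tool_pos"].round(4),s["ee_rot"].round(4))
E
python3 f.py s1
```

```text
time_s: 8.0
tool_pos: [0.5285, 0.2276, 0.1815]
ee_rot: [0.0, 0.793, 0.609, 0.001]
ft_force: [-0.3, -0.1, -3.9]
width: 0.0318
gripper_force: 60.2
[-0.11  0.33 -3.51] [0.49 0.36 0.47] [0.528  0.2276 0.1808] [2.000e-04 7.928e-01 6.095e-01 4.000e-04]
```

View pics/s1.png

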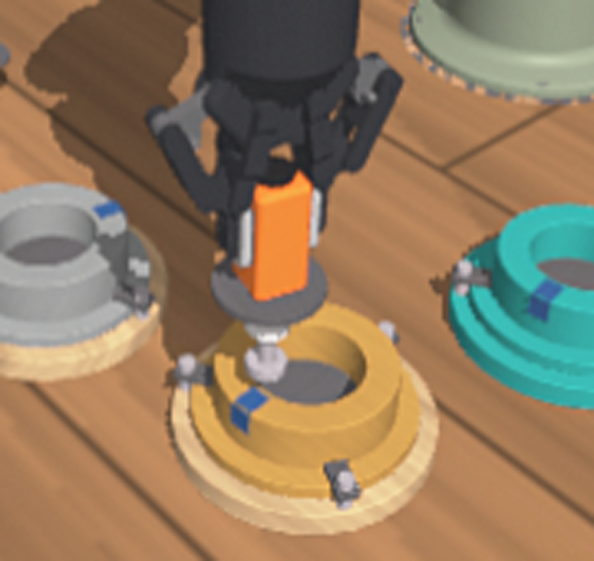

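The scene crop shows the blade (265,365) just over the bore edge at the inner end of the blue mark (248,405). Setting down.

```bash
python3 -m creep '0 0 0.8 0 0 0 1;0 0 0.6 0 0 0 1;0 0 0.4 0 0 0 1;0 0 0.4 0 0 0 1;0 0 0.3 0 0 0 1;0 0 0.2 0 0 0 1;0 0 0 0 0 0 1;0 0 0 0 0 0 1'
python3 f.py s2
```

```text
time_s: 9.05
tool_pos: [0.5276, 0.2275, 0.1535]
ee_rot: [-0.0, 0.793, 0.609, 0.0]
ft_force: [-2.1, -0.9, 0.2]
width: 0.0313
gripper_force: 60.7
[-1.74 -0.37  0.56] [0.44 0.32 0.12] [0.5277 0.2275 0.1535] [0.000e+00 7.928e-01 6.095e-01 2.000e-04]
```

View pics/s2.png

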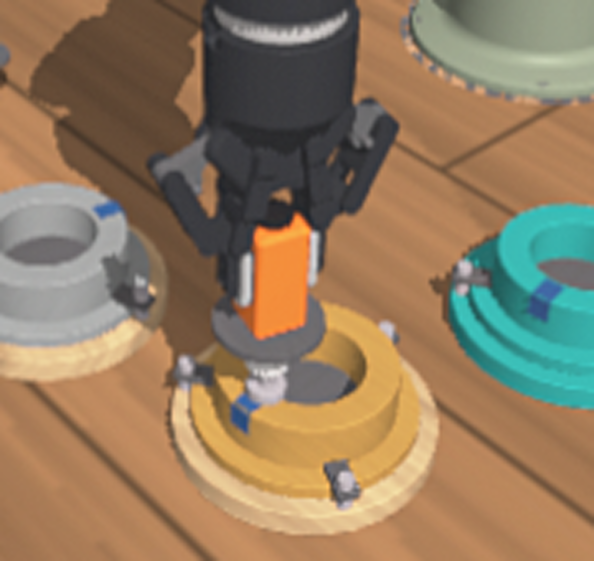

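```bash
python3 - <<'E'
import numpy as np
# tool x at 75.1deg, y at -14.9deg (z down); circle r=3.5cm from 5deg clockwise, 5deg steps
a=np.deg2rad(75.1);ex=np.array([np.cos(a),np.sin(a)]);ey=np.array([np.sin(a),-np.cos(a)])
t=np.deg2rad(5-5*np.arange(73));p=3.5*np.c_[np.cos(t),np.sin(t)]
L=np.c_[p@ex,p@ey];q=np.round(L-L[0],2);d=np.diff(q,axis=0).round(2)
for i in range(0,72,18): print('; '.join(f"{x:g} {y:g}" for x,y in d[i:i+18]))
E
```

```text
-0.29 0.09; -0.3 0.07; -0.3 0.04; -0.31 0.01; -0.3 -0.01; -0.31 -0.05; -0.29 -0.06; -0.29 -0.09; -0.29 -0.12; -0.27 -0.14; -0.25 -0.17; -0.25 -0.18; -0.22 -0.21; -0.21 -0.23; -0.18 -0.24; -0.17 -0.26; -0.14 -0.27; -0.11 -0.28
-0.09 -0.29; -0.07 -0.3; -0.04 -0.3; -0.01 -0.31; 0.01 -0.3; 0.04 -0.3; 0.07 -0.3; 0.09 -0.29; 0.12 -0.29; 0.14 -0.27; 0.17 -0.25; 0.18 -0.25; 0.21 -0.22; 0.22 -0.21; 0.25 -0.18; 0.25 -0.17; 0.28 -0.14; 0.28 -0.11
0.29 -0.09; 0.3 -0.07; 0.3 -0.04; 0.3 -0.01; 0.31 0.01; 0.3 0.04; 0.3 0.07; 0.29 0.09; 0.28 0.12; 0.27 0.14; 0.26 0.17; 0.24 0.18; 0.23 0.21; 0.2 0.22; 0.19 0.25; 0.16 0.25; 0.14 0.28; 0.12 0.28
0.09 0.29; 0.07 0.3; 0.04 0.3; 0.01 0.31; -0.02 0.3; -0.04 0.3; -0.06 0.3; -0.09 0.29; -0.12 0.28; -0.14 0.27; -0.17 0.26; -0.18 0.24; -0.21 0.23; -0.23 0.2; -0.24 0.19; -0.26 0.16; -0.27 0.14; -0.28 0.12
```

The blade (265,383) sits on the bore edge at the inner end of the mark, force rise about 4 N, so about 8–9 mm compressed. Starting the circle.

```bash
python3 -m creep '-0.29 0.09 0 0 0 0 1;-0.3 0.07 0 0 0 0 1;-0.3 0.04 0 0 0 0 1;-0.31 0.01 0 0 0 0 1;-0.3 -0.01 0 0 0 0 1;-0.31 -0.05 0 0 0 0 1;-0.29 -0.06 0 0 0 0 1;-0.29 -0.09 0 0 0 0 1;-0.29 -0.12 0 0 0 0 1;-0.27 -0.14 0 0 0 0 1;-0.25 -0.17 0 0 0 0 1;-0.25 -0.18 0 0 0 0 1;-0.22 -0.21 0 0 0 0 1;-0.21 -0.23 0 0 0 0 1;-0.18 -0.24 0 0 0 0 1;-0.17 -0.26 0 0 0 0 1;-0.14 -0.27 0 0 0 0 1;-0.11 -0.28 0 0 0 0 1;0 0 0 0 0 0 1;0 0 0 0 0 0 1'
python3 f.py s3
```

```text
time_s: 11.3
tool_pos: [0.4952, 0.1894, 0.1531]
ee_rot: [-0.0, 0.793, 0.609, -0.001]
ft_force: [-1.1, -0.7, -0.6]
width: 0.0311
gripper_force: 60.7
[-0.41 -0.17  0.07] [0.59 0.36 0.37] [0.4952 0.1894 0.153 ] [-3.000e-04  7.928e-01  6.095e-01 -7.000e-04]
```

View pics/s3.png

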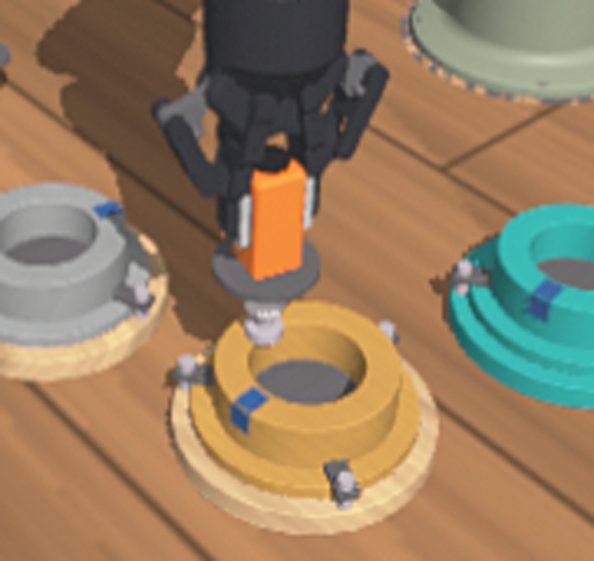

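The crop shows the blade (265,330) on the rim at the -y side of the bore. It may be a little outside the edge, so I check numerically.

```bash
python3 - <<'E'
from h import *
c=r.calibration("scene");p,d=r.capture("scene")
z=np.load("pics/scene0.npz")
def pr(X):
    X=np.asarray(X,float).reshape(-1,3);W=c["world_to_cam"];q=X@W[:3,:3].T+W[:3,3];q[:,1:]*=-1
    return cv2.projectPoints(q,np.zeros(3),np.zeros(3),c["mtx"],c["dist_coeffs"])[0][:,0]
crop=lambda q:np.round((q-[270,150])*3.3,0).tolist()
print("edge pred",crop(pr([[.4956,.1889,.06],[.5275,.2268,.06],[.4926,.2238,.06]])), "blade from TCP",crop(pr([[.4952,.1889,.06],[.4952,.1889,.068]])))
# bore edge in initial scene image: rim depth points, inner hole fit
P,u,v=cloud(c,z["d"],np.ones(d.shape,bool));k=(P[:,2]>.053)&(P[:,2]<.068)&(np.hypot(P[:,0]-.49,P[:,1]-.224)<.065)
m=np.zeros(d.shape,np.uint8);m[v[k],u[k]]=255
for q in cv2.findContours(m,cv2.RETR_CCOMP,cv2.CHAIN_APPROX_NONE)[0]:
    if len(q)>40:
        Q=plane(c,q[:,0],.06)
        for _ in range(5):
            ce,ra=circ(Q);Q=Q[abs(np.hypot(*(Q[:,:2]-ce).T)-ra)<.003]
        print(len(q),len(Q),ce,ra)
# blade disc: light grey pixels
y0,y1,x0,x1=238,256,342,360
H=hsv(p);g=np.zeros(d.shape,bool);g[y0:y1,x0:x1]=1;g&=(H[...,1]<70)&(H[...,2]>110)
P,u,v=cloud(c,d,g);print("blade px",g.sum(),crop(np.array([u.mean(),v.mean()])),P.min(0),P.max(0),P.mean(0))
for lo in np.arange(.056,.09,.004):
    k=(P[:,2]>lo)&(P[:,2]<lo+.004); print(round(lo,3),k.sum(),np.round(P[k].mean(0),4) if k.sum() else '')
E
```

```text
edge pred [[262.0, 332.0], [265.0, 390.0], [305.0, 360.0]] blade from TCP [[263.0, 331.0], [263.0, 322.0]]
145 141 [0.4948568  0.22703051] 0.05630127284336583
87 84 [0.49495525 0.22605859] 0.033380143604422215
blade px 173 [264.0, 316.0] [0.48541467 0.17042978 0.04382546] [0.52322663 0.21804445 0.11824084] [0.5036624  0.19809679 0.08353598]
0.056 1 [0.4915 0.1704 0.0596]
0.06 11 [0.5012 0.1963 0.063 ]
0.064 31 [0.5008 0.1907 0.0667]
0.068 32 [0.4975 0.1935 0.0693]
0.072 6 [0.4995 0.1917 0.0733]
0.076 0 
0.08 3 [0.5004 0.1996 0.0834]
0.084 23 [0.503  0.1961 0.0861]
0.088 13 [0.5029 0.1977 0.0898]
```

Blade and bore edge agree within about 1 mm in the scene view. Continuing.

```bash
python3 -m creep '-0.09 -0.29 0 0 0 0 1;-0.07 -0.3 0 0 0 0 1;-0.04 -0.3 0 0 0 0 1;-0.01 -0.31 0 0 0 0 1;0.01 -0.3 0 0 0 0 1;0.04 -0.3 0 0 0 0 1;0.07 -0.3 0 0 0 0 1;0.09 -0.29 0 0 0 0 1;0.12 -0.29 0 0 0 0 1;0.14 -0.27 0 0 0 0 1;0.17 -0.25 0 0 0 0 1;0.18 -0.25 0 0 0 0 1;0.21 -0.22 0 0 0 0 1;0.22 -0.21 0 0 0 0 1;0.25 -0.18 0 0 0 0 1;0.25 -0.17 0 0 0 0 1;0.28 -0.14 0 0 0 0 1;0.28 -0.11 0 0 0 0 1;0 0 0 0 0 0 1;0 0 0 0 0 0 1'
python3 f.py s4
```

```text
time_s: 13.6
tool_pos: [0.4576, 0.2218, 0.1532]
ee_rot: [-0.001, 0.793, 0.61, -0.0]
ft_force: [-0.7, -1.0, 0.6]
width: 0.0317
gripper_force: 60.7
[-1.59  0.57 -0.41] [0.23 0.37 0.46] [0.4576 0.2217 0.1532] [-7.000e-04  7.928e-01  6.095e-01  0.000e+00]
```

```bash
python3 -m creep '0.29 -0.09 0.05 0 0 0 1;0.3 -0.07 0.05 0 0 0 1;0.3 -0.04 0 0 0 0 1;0.3 -0.01 0 0 0 0 1;0.31 0.01 0 0 0 0 1;0.3 0.04 0 0 0 0 1;0.3 0.07 0 0 0 0 1;0.29 0.09 0 0 0 0 1;0.28 0.12 0 0 0 0 1;0.27 0.14 0 0 0 0 1;0.26 0.17 0 0 0 0 1;0.24 0.18 0 0 0 0 1;0.23 0.21 0 0 0 0 1;0.2 0.22 0 0 0 0 1;0.19 0.25 0 0 0 0 1;0.16 0.25 0 0 0 0 1;0.14 0.28 0 0 0 0 1;0.12 0.28 0 0 0 0 1;0 0 0 0 0 0 1;0 0 0 0 0 0 1'
python3 f.py s5
```

```text
time_s: 15.85
tool_pos: [0.4904, 0.2595, 0.1525]
ee_rot: [0.0, 0.793, 0.609, 0.001]
ft_force: [-1.0, -0.2, 0.8]
width: 0.0314
gripper_force: 60.8
[-0.03  0.07  0.82] [0.72 0.36 0.39] [0.4904 0.2595 0.1526] [3.000e-04 7.928e-01 6.095e-01 7.000e-04]
```

```bash
python3 -m creep '0.09 0.29 0 0 0 0 1;0.07 0.3 0 0 0 0 1;0.04 0.3 0 0 0 0 1;0.01 0.31 0 0 0 0 1;-0.02 0.3 0 0 0 0 1;-0.04 0.3 0 0 0 0 1;-0.06 0.3 0 0 0 0 1;-0.09 0.29 0 0 0 0 1;-0.12 0.28 0 0 0 0 1;-0.14 0.27 0 0 0 0 1;-0.17 0.26 0 0 0 0 1;-0.18 0.24 0 0 0 0 1;-0.21 0.23 0 0 0 0 1;-0.23 0.2 0 0 0 0 1;-0.24 0.19 0 0 0 0 1;-0.26 0.16 0 0 0 0 1;-0.27 0.14 0 0 0 0 1;-0.28 0.12 0 0 0 0 1;-0.29 0.09 0 0 0 0 1;0 0 0 0 0 0 1'
python3 f.py s6
```

```text
time_s: 18.1
tool_pos: [0.5281, 0.2239, 0.1524]
ee_rot: [0.0, 0.793, 0.609, 0.0]
ft_force: [0.2, 1.1, 0.1]
width: 0.0314
gripper_force: 60.8
[0.62 0.41 0.23] [0.54 0.69 0.29] [0.5281 0.224  0.1523] [ 7.000e-04  7.929e-01  6.094e-01 -1.000e-04]
```

View pics/s6.png

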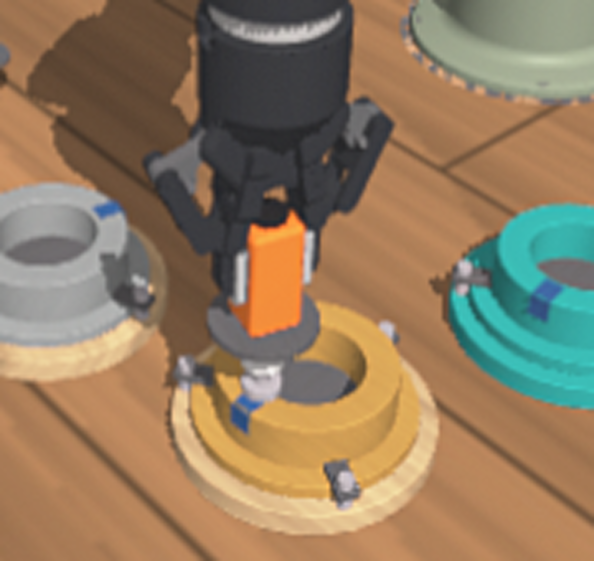

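The blade (262,382) is back at the mark with a full turn done. Lifting and returning to the stand.

```bash
python3 -m creep '0 0 -0.5 0 0 0 1;0 0 -1.5 0 0 0 1;0 0 -2.5 0 0 0 1;0 0 -2.5 0 0 0 1;0 0 -1.8 0 0 0 1;-1 0.4 0 0 0 0 1;-2.5 0.9 0 0 0 0 1;-3.7 1.35 0 0 0 0 1;-3.7 1.35 0 0 0 0 1;-3.7 1.35 0 0 0 0 1;-3.7 1.35 0 0 0 0 1;-3.7 1.35 0 0 0 0 1;-3.7 1.35 0 0 0 0 1;-3.7 1.35 0 0 0 0 1;-3.7 1.35 0 0 0 0 1;-3.7 1.35 0 0 0 0 1;-2.5 0.9 0 0 0 0 1;-1.5 0.45 0 0 0 0 1;0 0 0 0 0 0 1;0 0 0 0 0 0 1'
```

```text
time_s: 20.35
tool_pos: [0.565, -0.2073, 0.2392]
ee_rot: [-0.001, 0.793, 0.609, -0.0]
ft_force: [-1.0, -0.3, -3.0]
width: 0.0314
gripper_force: 60.3
```

```bash
python3 -m creep '0 0.1 1 0 0 0 1;0 0 2 0 0 0 1;0 0 2 0 0 0 1;0 0 2 0 0 0 1;0 0 2 0 0 0 1;0 0 1.5 0 0 0 1;0 0 1 0 0 0 1;0 0 0.6 0 0 0 1;0 0 0.3 0 0 0 1;0 0 0.2 0 0 0 1;0 0 0 0 0 0 1;0 0 0 0 0 0 1'
python3 f.py s7
```

```text
time_s: 21.55
tool_pos: [0.5672, -0.2084, 0.1149]
ee_rot: [0.0, 0.793, 0.609, 0.0]
ft_force: [-0.2, -0.6, -3.3]
width: 0.0314
gripper_force: 60.4
[ 0.3   0.06 -3.57] [0.54 0.3  0.52] [ 0.567  -0.2083  0.1146] [2.000e-04 7.928e-01 6.094e-01 1.000e-04]
```

```bash
python3 -m creep '0 0 0.1 0 0 0 1;0 0 0.1 0 0 0 1;0 0 0.05 0 0 0 1;0 0 0 0 0 0 1;0 0 0 0 0 0 1'
python3 f.py s8
```

```text
time_s: 22.3
tool_pos: [0.5669, -0.2082, 0.1117]
ee_rot: [-0.0, 0.793, 0.609, -0.0]
ft_force: [-0.2, -0.8, -3.3]
width: 0.0314
gripper_force: 60.5
[-0.19  0.3  -3.87] [0.27 0.28 0.34] [ 0.5669 -0.2082  0.1118] [-0.      0.7928  0.6095 -0.    ]
```

```bash
python3 -m creep '0 0 0.1 0 0 0 1;0 0 0 0 0 0 1;0 0 0 0 0 0 1'
python3 f.py s9;  python3 -m creep '0 0 0.1 0 0 0 1;0 0 0 0 0 0 1;0 0 0 0 0 0 1'
python3 f.py s10
```

```text
time_s: 22.85
tool_pos: [0.5669, -0.2082, 0.1116]
ee_rot: [0.0, 0.793, 0.609, 0.0]
ft_force: [-3.5, 1.0, 5.5]
width: 0.0316
gripper_force: 61.2
[-3.16  1.25  5.95] [0.63 0.34 0.49] [ 0.5669 -0.2082  0.1116] [3.000e-04 7.928e-01 6.095e-01 1.000e-04]
time_s: 23.4
tool_pos: [0.567, -0.2082, 0.1116]
ee_rot: [0.0, 0.793, 0.61, 0.0]
ft_force: [-4.7, 2.8, 12.9]
width: 0.0313
gripper_force: 62.4
[-5.47  2.66 12.71] [0.8  0.24 0.4 ] [ 0.567  -0.2082  0.1116] [5.000e-04 7.928e-01 6.095e-01 2.000e-04]
```

Seated at exactly the original height (0.1116), so the tool did not slip. Easing off 1 mm, releasing and withdrawing.

```bash
python3 -m creep '0 0 -0.15 0 0 0 1;0 0 0 0 0 0 0.6;0 0 0 0 0 0 0;0 0 0 0 0 0 -1;0 0 0 0 0 0 -1;0 0 0 0 0 0 -1;0 0 0 0 0 0 -1;0 0 0 0 0 0 -1;0 0 0 0 0 0 -1;0 0 0 0 0 0 -1;0 0 -1 0 0 0 -1;0 0 -2 0 0 0 -1;0 0 -3 0 0 0 -1;0 0 -3 0 0 0 -1;0 0 -3 0 0 0 -1;0 0 -3 0 0 0 -1;0 0 0 0 0 0 -1;0 0 0 0 0 0 -1'
python3 - <<'E'
from h import *
c=r.calibration("wrist");p,d=r.capture("wrist");cv2.imwrite("pics/w9.png",p)
P,u,v=cloud(c,d,np.ones(d.shape,bool))
k=(P[:,2]>.143)&(P[:,2]<.16)&(np.hypot(P[:,0]-.565,P[:,1]+.206)<.035);print("cap",k.sum(),P[k].mean(0),P[k,2].max(),cv2.minAreaRect(P[k,:2].astype(np.float32)*1000))
E
```

```text
time_s: 25.45
tool_pos: [0.5673, -0.2083, 0.2625]
ee_rot: [0.001, 0.793, 0.609, 0.0]
ft_force: [0.5, -0.7, -1.1]
width: 0.0856
gripper_force: 0.0
cap 1674 [ 0.56791648 -0.207126    0.14816477] 0.15376144735922495 ((567.4749755859375, -208.61749267578125), (30.96599769592285, 31.015256881713867), 76.36107635498047)
```

View pics/w9.png

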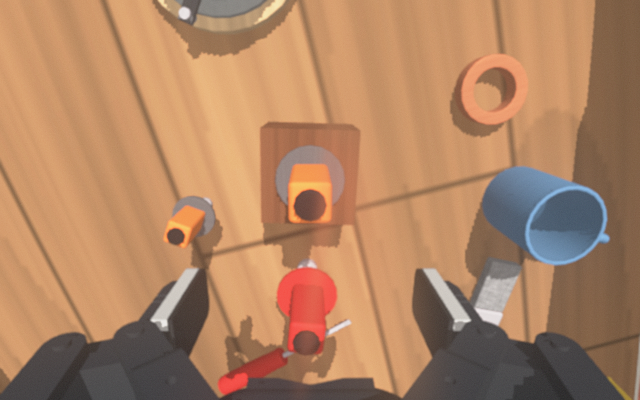

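The tool (310,190) stands upright in its block with the collar seated, and the gripper is open and clear. Handing in.

```bash
python3 -c "
from cell import r
print(r.job_done())"
```

```text
the job is handed in; nothing more can be done
None
```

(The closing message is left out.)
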